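# Close up the block row and hold the spring pusher back at the index clip

### The job

Make room in the loading fixture: slide the loose steel block along its channel until it butts flush against the fixed end block. Then pull the spring pusher back by its knob until its pointer stands over the middle of the small index clip, and finish while still holding it there against its spring, so that I can drop in the longer block that waits on the bench. Leave the longer block and the tall bolt standing beside the fixture where they are.

Things in the scene. Friction and masses are not known exactly. Their poses are not given: they have to be found in the camera images.
- fixture: Fixed aluminium plate 110 (x) x 300 (y) x 12 mm on the bench; origin: centre of its underside, z up. Along y runs a channel 53 mm wide between dark steel rails (8 mm thick, tops 22 mm above the bench). At the -y end a steel end block is bolted down (50 x 50 x 40 mm, centre y = -115 mm); at the +y end a grey spring housing (y 124 to 149, top at 48 mm). Between: loose block, then spring pusher.
- end_face (a point): Centre of the fixed end block's free face (it looks along the fixture's +y), 32 mm above the bench; its axes are the fixture's. The loose block is flush when its centre is 25 mm from this face along y.
- block: The loose steel block in the channel, 50 (x) x 50 (y) x 40 (z) mm, about 0.5 kg; origin: centre of its underside, on the plate 12 mm above the bench (top at 52 mm). 1.5 mm play to each rail; starts 15 to 32 mm short of the end block, axes along the fixture's. Its sides stand free for 30 mm above the rails and can be gripped across x. Sliding it takes up to about 10 N.
- pusher (a joint): Travel of the spring pusher, m, along the fixture's +y: 0 at rest, at most 0.06. Its spring returns it to 0: 5 N preload + 120 N/m (8 N at 25 mm, 11 N at 48 mm). It is a dark steel carriage between the rails, 50 x 50 mm, top 40 mm above the bench (nose plate at its -y end 46 mm); its rod runs into the spring housing and out behind as it is pulled.
- knob (a point): Centre of the pusher's upright round black knob: diameter 28 mm, from 52 to 84 mm above the bench (this point at 68 mm), on a thinner neck. It moves with the pusher; at rest it is at x = 0, y = 40 mm of the fixture.
- pointer (a point): Outer end of the pusher's thin steel pointer (3 mm wide), a bar that reaches from the carriage over the near (-x) rail, 26 mm above the bench. It moves with the pusher and has the same y in the fixture as the knob.
- index_clip: The mark: small fixed dark steel clip on the plate's ledge outside the -x rail (the robot's side), 14 (x) x 10 (y, along the travel) x 8 mm, pale line across its middle; origin: centre of its underside, axes the fixture's. Its top is 20 mm above the bench, the pointer passes over it. Its middle lies 25 to 48 mm beyond the pointer's rest in +y.
- long_block: The longer steel block that waits on the bench in front of the fixture, 50 x 70 x 40 mm, origin at the centre of its underside. To be left alone.
- bolt: Large steel bolt that stands on its head on the bench behind the fixture, 77 mm tall, head 30 mm, origin at the centre of its underside. To be left alone.
There are look-alikes about, which are no part of the job. Leave any purple look-alike of the block alone.

How it is judged:
By the outcome, as a careful person would: the job done as asked, in the order asked, and still so for the second after the job is handed in, while the arm keeps its last pose, push and grip.
It also fails if it takes over 42 s, if anything falls off the work surface, if the arm or the gripper's body presses on something with over 40 N, if the wrist force passes 120 N, or if a joint passes its speed limit or range.

### The arm

A 6-joint arm with a two-finger parallel gripper is mounted at the origin on a cart in front of the work surface, level with it; the furniture and walls round the work are solid. World frame = base frame: x ahead of the robot, y to its left, z up, the work surface at z = 0. Lengths are in m, angles in rad, forces in N, time in s.
With the tool pointing down it reaches from about 0.4 to 0.925 m from the base axis. Payload 3.4 kg.
Tool frame: the origin (TCP) lies at the very end of the fingers, on their centre line; the grasp point (between the pads) lies 19 mm behind it; z points along the fingers, y is the line along which they close (so a half turn about z gives the same grasp; the last joint's range is limited). The gripper opens to 85 mm and grips with 20 to 120 N. Pads are 22 mm wide; open, the fingers measure 114 mm over their backs; the gripper's body (76 mm by 85 mm) begins 54 mm behind the grasp point. The pads swing forward as they close: fully open they stand 13 mm farther back than shut.
Start: joints at [-1.385, 0.307, 1.506, -0, 1.328, -0.073], TCP at [0.147, -0.556, 0.231] pointing down, gripper open.
Joint ranges: [-3.12, 3.12], [-1.05, 2.28], [0.14, 2.33], [-1.42, 4.57], [0.1, 2.73], [-2.68, 2.68]. Speed limits (rad/s): [2.57, 2.57, 3.14, 3.14, 3.14, 3.14].

### API

Orientations are given as a unit quaternion [x, y, z, w].
In Python, from bench import status, read_camera, bot gives the robot as it stands.
- The arm moves only by the tool send_rows, never from a script. Its argument "deltas" is a list of rows, each an object of numbers: "x", "y", "z": the shift along the tool's x, y, z in cm; "ax", "ay", "az": the turn, a rotation vector about the tool's x, y, z in degrees. In form: [{"x": .., "y": .., "z": .., "ax": .., "ay": .., "az": ..}, ...]. A call has 1 to 20 rows; each row is the pose to reach, as a shift and turn from the pose commanded when the call began, along the tool's axes at that moment; what a row does not reach only later rows make up. A row lasts 1/12 s, in which the tool goes at most 41.7 mm and 7.16 degrees, less where a joint would pass 70% of its speed; a pose out of reach is approached as far as the arm can. A call with a gripper value outside its range is refused whole. "fingers" is the opening, from 0 (shut) to 1 (fully open), set as the call begins (left out, the last holds). The fingers move at their own pace and stop on an object; "grip_force" is the grip in N (left out, the last holds). Time passes only in rows, so rows that repeat a pose let the fingers close. It gives the time, the measured TCP pose, the force, the opening and the grip force at its end, in the units of the state.
- status.sense(): the state, without advancing time (a new reading comes with each control period).
- read_camera(name): name is "scene" or "top" or "wrist"; returns a dict with "frame" (420x560x3 uint8, red, green, blue), "mtx" (3x3 intrinsics, pixels), "R" (3x3) and "t" (3): a world point X has camera coordinates R X + t. Camera axes: x right, y down, z forward; pixel columns grow to the right and rows downward; lengths in m; the calibration is good to about 2 mm. A picture is of the moment at which its call begins. There is no depth.
- bot.close_job(): hands the job in; it is judged then, once.
The state is a dict: "time": time; "joint_positions": joint angles; "qvel": joint speeds; "joint_efforts": joint torques, N m; "position": TCP position; "tcp_rot": TCP orientation; "ft_force": force on the tool from outside, world axes, zero at the start; "wrist_torque": the same for the moment, N m; "grip_width": finger opening in m; "gripper_force": force on a finger pad.
Only numpy, scipy, OpenCV 4.12 (cv2) and the standard library are available. Lean on these libraries where they do the work, as an engineer would, in place of code of your own. Each camera call takes 0.05 s, during which the arm holds its last target. There are 200 camera calls.

## Working session

There is one attempt and no reset: what is moved stays moved. The work goes in short steps, Python scripts to look and compute and a tool call to move; the robot and the scene stay as the last step left them, time stands still between calls to the robot, and variables do not carry over. Pictures are saved under pics/ and viewed, at most 10 in all, crops included, and the job is handed in when it is done.

Besides the shell and the picture viewer there is one more tool, called by a JSON object that holds its "name" and its "arguments", one argument or row to a line. send_rows: Moves the arm, as the interface text tells. Its arguments: {"type":"object","properties":{"deltas":{"type":"array"},"fingers":{"type":"number"},"grip_force":{"type":"number"}},"required":["deltas"]}

```bash
mkdir -p pics
cat > h.py <<'E'
import numpy as np, cv2
from bench import status, read_camera, bot
def snap(name, fn=None):
    c=read_camera(name)
    if fn: cv2.imwrite('pics/'+fn, c['frame'][:,:,::-1])
    return c
def ray(c,u,v,z):
    R=np.array(c['R']);t=np.array(c['t'])
    o=-R.T@t; d=R.T@np.linalg.solve(np.array(c['mtx']),[u,v,1.])
    return o+d*(z-o[2])/d[2]
def proj(c,X):
    p=np.array(c['mtx'])@(np.array(c['R'])@np.array(X)+np.array(c['t'])); return p[:2]/p[2]
E
python3 - <<'E'
from h import *
import pickle
a=snap('top','top0.png');b=snap('scene','scene0.png')
pickle.dump((a,b),open('c0.pkl','wb'))
for c in(a,b): print(-np.array(c['R']).T@np.array(c['t']),c['mtx'][0][0])
print(status.sense())
E
```

```text
[ 0.46282276 -0.05856204  0.92426423] 385.1023815964559
[0.22818026 0.56914215 0.56917875] 430.43083924272827
{'time': 0.1, 'joint_positions': array([-1.38544589e+00,  3.07521202e-01,  1.50754074e+00,  8.61239360e-06,
        1.32840337e+00, -7.35227015e-02]), 'qvel': array([-0.00190907, -0.00198568, -0.00157892, -0.00122756,  0.00165437,
        0.00089581]), 'joint_efforts': array([ 1.72490386e-04, -4.58529282e+01, -2.52607888e+01, -1.83994193e-04,
        5.59743930e-03, -1.19809246e-05]), 'position': array([ 0.14704625, -0.55523337,  0.23046073]), 'tcp_rot': array([ 9.91634476e-01,  1.29074359e-01, -4.81538269e-05, -9.35101744e-04]), 'ft_force': array([-0.31849843, -0.46311322, -0.07469072]), 'wrist_torque': array([0.02588463, 0.00675918, 0.02546539]), 'gripper_force': 0.0, 'grip_width': 0.0851575918397864}
```

View pics/top0.png

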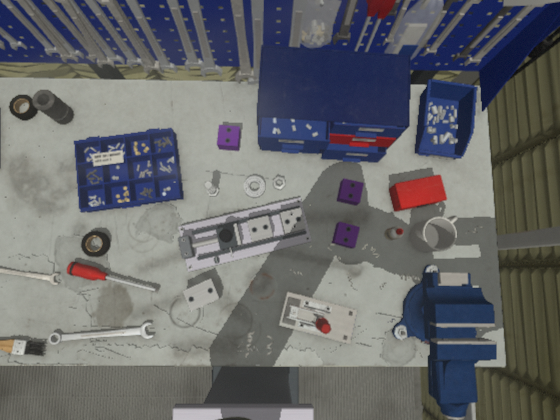

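View pics/scene0.png

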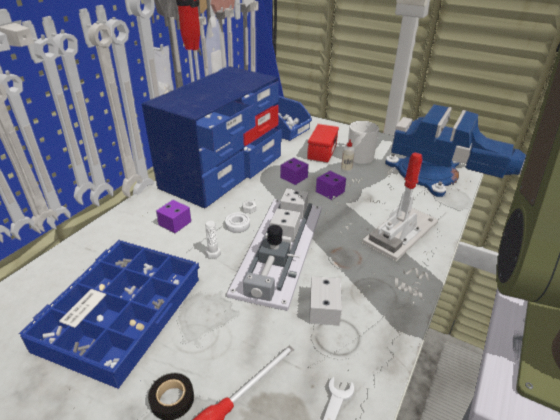

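The top view shows the fixture around (245,232), with the housing on the left (+y) and the end block on the right. The loose block is at about (260,229), the knob at (226,233), the long block at (202,294) and the bolt near (211,187). The purple blocks at (228,137), (350,190) and (345,235) are look-alikes lying outside the channel, so I'll leave them alone. Next is one enlarged crop to confirm.

Run:
```python
from h import *
import pickle
a,b=pickle.load(open('c0.pkl','rb'))
f=a['frame'][185:285,170:325,::-1]
cv2.imwrite('pics/crop0.png',cv2.resize(f,None,fx=5,fy=5,interpolation=cv2.INTER_CUBIC))
```

```text
(no output)
```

View pics/crop0.png

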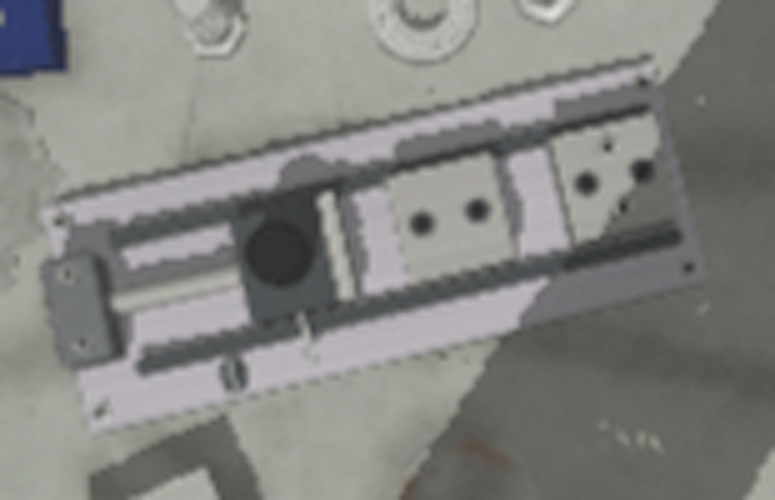

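The crop confirms the layout. The loose block's top is centred at about (452,218) in the crop, with a gap to the end block at about (610,175). The knob is at (280,253), the pointer tip at (310,352) and the clip at (233,375).

Run:
```python
from h import *
import pickle
a,b=pickle.load(open('c0.pkl','rb'))
P=lambda u,v,z: ray(a,170+u/5,185+v/5,z)[:2]
c=np.array([P(45,207,.012),P(95,430,.012),P(705,278,.012),P(650,57,.012)])
print(c, 'center',c.mean(0))
ydir=(c[0]+c[1]-c[2]-c[3]); L=np.linalg.norm(ydir)/2; ydir/=np.linalg.norm(ydir)
xd=np.array([ydir[1],-ydir[0]]); print('L',L,'yaw of fixture', np.degrees(np.arctan2(xd[1],xd[0])))
ctr=c.mean(0)
F=lambda p:(np.array([(p-ctr)@xd,(p-ctr)@ydir])*1e3).round(1)
for n,p in dict(block=np.mean([P(388,180,.052),P(495,152,.052),P(517,257,.052),P(410,283,.052)],0),
  knob=P(280,253,.084),clip=P(233,375,.02),pointer=P(308,350,.026),endc=P(550,145,.052),endc2=P(573,245,.052),
  hous=P(75,310,.048)).items(): print(n,p,F(p))
s=status.sense();print(s['position'],s['tcp_rot'])
from scipy.spatial.transform import Rotation as R
print(R.from_quat(s['tcp_rot']).as_matrix().round(3))
```

```text
[[ 0.55786498  0.15811164]
 [ 0.45373362  0.13020876]
 [ 0.52740788 -0.15488556]
 [ 0.6337019  -0.12866844]] center [0.54317709 0.0011916 ]
L 0.2955477637441785 yaw of fixture 14.651502381019082
block [ 0.55078361 -0.03576703] [ -2.  -37.7]
knob [0.53133745 0.0382846 ] [-2.1 38.9]
clip [0.47958596 0.06583298] [-45.2  78.6]
pointer [0.49126036 0.03078984] [-42.7  41.8]
endc [ 0.58470009 -0.079801  ] [ 19.7 -88.9]
endc2 [ 0.53895918 -0.09062331] [-27.3 -87.8]
hous [0.50755245 0.13397617] [ -0.9 137.5]
[ 0.14704625 -0.55523337  0.23046073] [ 9.91634476e-01  1.29074359e-01 -4.81538269e-05 -9.35101744e-04]
[[ 0.967  0.256 -0.   ]
 [ 0.256 -0.967  0.002]
 [ 0.    -0.002 -1.   ]]
```

Run:
```python
from h import *
import pickle
from scipy.spatial.transform import Rotation as R
a,b=pickle.load(open('c0.pkl','rb'))
def tri(p,q):
    M=[np.array(c['mtx'])@np.c_[c['R'],c['t']] for c in(a,b)]
    X=cv2.triangulatePoints(*M,np.array(p,float),np.array(q,float)); return (X[:3]/X[3]).ravel()
print('handle',tri((323,325),(415,157)),'vise',tri((445,300),(450,120)),'cab',tri((260,50),(150,102)),'bolt',tri((211,186),(211,225)))
s=status.sense(); r=R.from_quat(s['tcp_rot']).as_matrix();p=s['position']
print('block z.2',r.T@(np.array([.5508,-.0358,.20])-p)*100)
```

```text
handle [ 0.35440837 -0.15951691  0.18449516] vise [ 0.36556061 -0.40714737  0.16195817] cab [ 0.88002154 -0.03636283  0.22358637] bolt [0.64618406 0.07792247 0.06910363]
block z.2 [ 52.32654373 -39.8711326    3.12815167]
```

{"name": "send_rows", "arguments": {
  "deltas": [
    {"z":-3},
    {"z":-6,"x":1,"y":-0.8},
    {"x":4,"y":-3,"z":-7,"az":-6},
    {"x":7,"y":-5.3,"z":-7,"az":-12},
    {"x":10,"y":-7.6,"z":-7,"az":-18},
    {"x":13,"y":-9.9,"z":-7,"az":-24},
    {"x":16,"y":-12.2,"z":-7,"az":-30},
    {"x":19,"y":-14.5,"z":-7,"az":-36},
    {"x":22,"y":-16.8,"z":-7,"az":-42},
    {"x":25,"y":-19.1,"z":-7,"az":-48},
    {"x":28,"y":-21.4,"z":-7,"az":-54},
    {"x":31,"y":-23.7,"z":-7,"az":-60},
    {"x":34,"y":-26,"z":-7,"az":-66},
    {"x":37,"y":-28.3,"z":-7,"az":-72},
    {"x":40,"y":-30.6,"z":-7,"az":-78},
    {"x":43,"y":-32.9,"z":-6,"az":-84},
    {"x":46,"y":-35.2,"z":-4,"az":-90},
    {"x":49,"y":-37.5,"z":-2,"az":-90},
    {"x":52.3,"y":-39.9,"z":0,"az":-90},
    {"x":52.3,"y":-39.9,"z":2,"az":-90}
  ],
  "fingers": 1
}}

```text
$.deltas[0]: bad value
```

Run:
```python
from h import *
import pickle
a=snap('wrist','w1.png');pickle.dump(a,open('w1.pkl','wb'))
s=status.sense();print(s['time'],s['position'],s['tcp_rot'],s['joint_positions'],s['ft_force'])
```

```text
0.15 [ 0.14702233 -0.55536137  0.23060345] [ 9.91638222e-01  1.29046720e-01 -5.78670488e-05 -7.59681163e-04] [-1.38550280e+00  3.07398406e-01  1.50734884e+00 -3.16110434e-05
  1.32836886e+00 -7.35141348e-02] [ 0.79075808 -0.34749895  0.08862722]
```

View pics/w1.png

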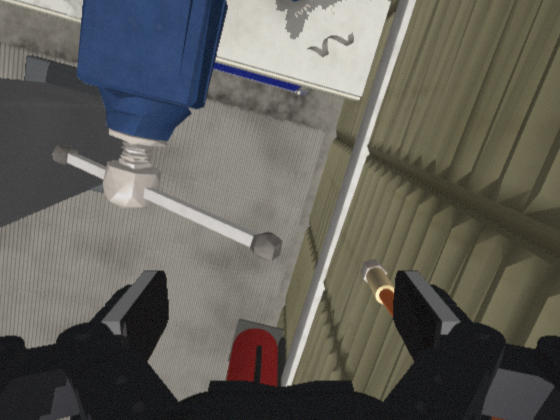

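The move was refused because each row needs all six keys. The wrist view is therefore still at the start pose, showing the vise at (150,60). I'll resend with full rows.

{"name": "send_rows", "arguments": {
  "deltas": [
    {"x":0,"y":0,"z":-3,"ax":0,"ay":0,"az":0},
    {"x":1,"y":-0.8,"z":-6,"ax":0,"ay":0,"az":0},
    {"x":4,"y":-3,"z":-7,"ax":0,"ay":0,"az":-6},
    {"x":7,"y":-5.3,"z":-7,"ax":0,"ay":0,"az":-12},
    {"x":10,"y":-7.6,"z":-7,"ax":0,"ay":0,"az":-18},
    {"x":13,"y":-9.9,"z":-7,"ax":0,"ay":0,"az":-24},
    {"x":16,"y":-12.2,"z":-7,"ax":0,"ay":0,"az":-30},
    {"x":19,"y":-14.5,"z":-7,"ax":0,"ay":0,"az":-36},
    {"x":22,"y":-16.8,"z":-7,"ax":0,"ay":0,"az":-42},
    {"x":25,"y":-19.1,"z":-7,"ax":0,"ay":0,"az":-48},
    {"x":28,"y":-21.4,"z":-7,"ax":0,"ay":0,"az":-54},
    {"x":31,"y":-23.7,"z":-7,"ax":0,"ay":0,"az":-60},
    {"x":34,"y":-26,"z":-7,"ax":0,"ay":0,"az":-66},
    {"x":37,"y":-28.3,"z":-7,"ax":0,"ay":0,"az":-72},
    {"x":40,"y":-30.6,"z":-7,"ax":0,"ay":0,"az":-78},
    {"x":43,"y":-32.9,"z":-6,"ax":0,"ay":0,"az":-84},
    {"x":46,"y":-35.2,"z":-4,"ax":0,"ay":0,"az":-90},
    {"x":49,"y":-37.5,"z":-2,"ax":0,"ay":0,"az":-90},
    {"x":52.3,"y":-39.9,"z":0,"ax":0,"ay":0,"az":-90},
    {"x":52.3,"y":-39.9,"z":2,"ax":0,"ay":0,"az":-90}
  ],
  "fingers": 1
}}

```text
time: 1.82
position: [0.5549, -0.0318, 0.211]
tcp_rot: [0.609, 0.794, 0.002, 0.001]
ft_force: [0.8, 0.3, -0.0]
grip_width: 0.0856
gripper_force: 0.0
```

Run:
```python
from h import *
import pickle
a=snap('wrist','w2.png');pickle.dump(a,open('w2.pkl','wb'))
s=status.sense();print(s['time'],s['position'],s['tcp_rot'],s['joint_positions'],s['ft_force'])
```

```text
1.8667 [ 0.55043153 -0.03255762  0.20572147] [ 0.60835237  0.79366075 -0.00086222 -0.00304382] [-1.36709332e-01  2.98243253e-01  1.58851723e+00  1.58715712e-03
  1.26097649e+00 -4.00020600e-01] [-1.75416936  0.36140442 -2.2119076 ]
```

View pics/w2.png

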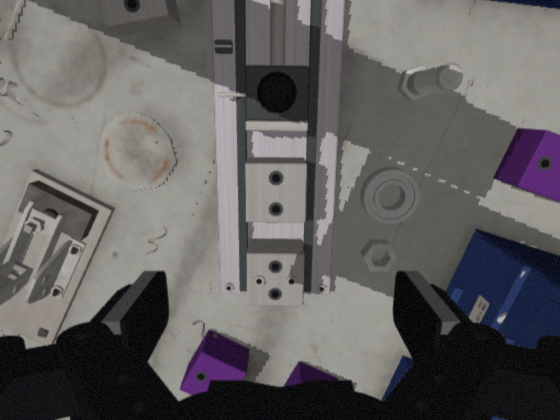

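The wrist view shows the loose block's top at (247–306, 162–222), the end block's edge at row 253, the knob at (277,92), the pointer at row 95 and the clip at (223,46). The fixture runs nearly vertically in the image.

Run:
```python
from h import *
import pickle
from scipy.spatial.transform import Rotation as R
a=pickle.load(open('w2.pkl','rb'))
P=lambda u,v,z: ray(a,u,v,z)
l0,l1=P(219,60,.012),P(221,290,.012); r0,r1=P(343,20,.012),P(331,290,.012)
print('edge yaw L',np.degrees(np.arctan2(*(l0-l1)[1::-1])))
q=[P(*c,.052) for c in((247,162),(306,162),(306,222),(247,222))]
print('block yaw',[np.degrees(np.arctan2(*(q[i]-q[j])[1::-1])) for i,j in((0,3),(1,2))])
s=status.sense();r=R.from_quat(s['tcp_rot']).as_matrix();p=s['position']
print('tool yaw',np.degrees(np.arctan2(r[1,0],r[0,0])), s['position'])
pts=dict(block=np.mean(q,0),knob=P(277,92,.084),pointer=P(221,95,.026),clip=P(223,46,.02),endedge=P(275,253,.052),bl_near=P(277,222,.052),bl_far=P(277,162,.052))
for n,X in pts.items(): print(n,X.round(4),(r.T@(X-p)*100).round(2))
```

```text
edge yaw L 103.1491448851417
block yaw [np.float64(103.74163257213688), np.float64(106.11704495731546)]
tool yaw 105.05808307142918 [ 0.55043153 -0.03255762  0.20572147]
block [ 0.5527 -0.0314  0.052 ] [-0.    0.33 15.37]
knob [0.5332 0.0433 0.084 ] [ 7.73  0.37 12.2 ]
pointer [0.4883 0.0311 0.026 ] [ 7.69 -4.25 18.02]
clip [0.4806 0.0688 0.02  ] [11.53 -4.01 18.64]
endedge [ 0.565  -0.0826  0.052 ] [-5.27  0.18 15.35]
bl_near [ 0.5595 -0.0555  0.052 ] [-2.51  0.36 15.36]
bl_far [ 0.5466 -0.0071  0.052 ] [ 2.5   0.37 15.38]
```

{"name": "send_rows", "arguments": {
  "deltas": [
    {"x":0,"y":0.1,"z":3.5,"ax":0,"ay":0,"az":0},
    {"x":0,"y":0.2,"z":7,"ax":0,"ay":0,"az":0},
    {"x":0,"y":0.2,"z":10,"ax":0,"ay":0,"az":0},
    {"x":0,"y":0.2,"z":12.5,"ax":0,"ay":0,"az":0},
    {"x":0,"y":0.2,"z":13,"ax":0,"ay":0,"az":0},
    {"x":0,"y":0.2,"z":13,"ax":0,"ay":0,"az":0},
    {"x":0,"y":0.2,"z":13,"ax":0,"ay":0,"az":0}
  ]
}}

```text
time: 2.45
position: [0.553, -0.0363, 0.0823]
tcp_rot: [0.61, 0.792, 0.0, 0.0]
ft_force: [0.3, 0.4, 1.2]
grip_width: 0.0856
gripper_force: 0.0
```

Run:
```python
from h import *
import pickle
from scipy.spatial.transform import Rotation as R
a=snap('wrist','w3.png');pickle.dump(a,open('w3.pkl','wb'))
s=status.sense();r=R.from_quat(s['tcp_rot']).as_matrix();p=s['position']
print(s['time'],p,r.round(4),s['ft_force'])
for X in ((.552,-.033,.052),(.5527,-.0314,.052),(.5508,-.0358,.052)): print(r.T@(np.array(X)-p)*100, proj(a,X))
```

```text
2.5 [ 0.55379478 -0.03636061  0.0829925 ] [[-2.555e-01  9.668e-01  2.700e-03]
 [ 9.668e-01  2.555e-01 -5.000e-04]
 [-1.100e-03  2.500e-03 -1.000e+00]] [ 0.8229612  -0.27040844  0.61627833]
[ 0.37432765 -0.09532661  3.09859476] [279.76873898 244.83261517]
[0.51112668 0.0132368  3.09870693] [282.00571051 242.18321952]
[ 0.13429048 -0.28289558  3.09840517] [275.92481417 249.45619722]
```

View pics/w3.png

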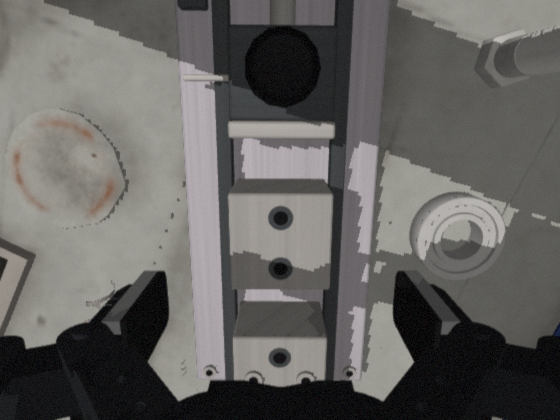

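The block's top is centred at about (280,240), and the finger midpoint is at column 281. It is centred laterally, so I only need about 0.5 cm along tool x before descending and gripping.

{"name": "send_rows", "arguments": {
  "deltas": [
    {"x":0.3,"y":0,"z":1.5,"ax":0,"ay":0,"az":0},
    {"x":0.5,"y":0,"z":3.3,"ax":0,"ay":0,"az":0},
    {"x":0.5,"y":0,"z":4.8,"ax":0,"ay":0,"az":0},
    {"x":0.5,"y":0,"z":5.6,"ax":0,"ay":0,"az":0},
    {"x":0.5,"y":0,"z":5.6,"ax":0,"ay":0,"az":0}
  ]
}}

```text
time: 2.92
position: [0.5513, -0.0311, 0.0254]
tcp_rot: [0.61, 0.792, -0.0, -0.0]
ft_force: [-0.1, 0.8, 0.1]
grip_width: 0.0856
gripper_force: 0.0
```

{"name": "send_rows", "arguments": {
  "deltas": [
    {"x":0,"y":0,"z":0,"ax":0,"ay":0,"az":0},
    {"x":0,"y":0,"z":0,"ax":0,"ay":0,"az":0},
    {"x":0,"y":0,"z":0,"ax":0,"ay":0,"az":0},
    {"x":0,"y":0,"z":0,"ax":0,"ay":0,"az":0},
    {"x":0,"y":0,"z":0,"ax":0,"ay":0,"az":0},
    {"x":0,"y":0,"z":0,"ax":0,"ay":0,"az":0}
  ],
  "fingers": 0,
  "grip_force": 40
}}

```text
time: 3.42
position: [0.5521, -0.0313, 0.0267]
tcp_rot: [0.61, 0.792, 0.0, 0.001]
ft_force: [-1.4, -1.4, 5.7]
grip_width: 0.0494
gripper_force: 44.4
```

{"name": "send_rows", "arguments": {
  "deltas": [
    {"x":-0.5,"y":0,"z":0,"ax":0,"ay":0,"az":0},
    {"x":-1,"y":0,"z":0,"ax":0,"ay":0,"az":0},
    {"x":-1.4,"y":0,"z":0,"ax":0,"ay":0,"az":0},
    {"x":-1.8,"y":0,"z":0,"ax":0,"ay":0,"az":0},
    {"x":-2.2,"y":0,"z":0,"ax":0,"ay":0,"az":0},
    {"x":-2.2,"y":0,"z":0,"ax":0,"ay":0,"az":0},
    {"x":-2.2,"y":0,"z":0,"ax":0,"ay":0,"az":0}
  ]
}}

```text
time: 4.0
position: [0.5567, -0.0504, 0.0268]
tcp_rot: [0.61, 0.792, 0.001, -0.001]
ft_force: [-2.1, 7.1, 8.2]
grip_width: 0.049
gripper_force: 44.8
```

{"name": "send_rows", "arguments": {
  "deltas": [
    {"x":-0.2,"y":0,"z":0,"ax":0,"ay":0,"az":0},
    {"x":-0.4,"y":0,"z":0,"ax":0,"ay":0,"az":0},
    {"x":-0.5,"y":0,"z":0,"ax":0,"ay":0,"az":0},
    {"x":-0.5,"y":0,"z":0,"ax":0,"ay":0,"az":0},
    {"x":-0.5,"y":0,"z":0,"ax":0,"ay":0,"az":0}
  ]
}}

```text
time: 4.42
position: [0.5577, -0.0545, 0.0268]
tcp_rot: [0.61, 0.792, 0.001, -0.001]
ft_force: [-3.8, 8.3, 8.7]
grip_width: 0.0497
gripper_force: 44.9
```

{"name": "send_rows", "arguments": {
  "deltas": [
    {"x":-0.2,"y":0,"z":0,"ax":0,"ay":0,"az":0},
    {"x":-0.4,"y":0,"z":0,"ax":0,"ay":0,"az":0},
    {"x":-0.4,"y":0,"z":0,"ax":0,"ay":0,"az":0},
    {"x":-0.4,"y":0,"z":0,"ax":0,"ay":0,"az":0}
  ]
}}

```text
time: 4.75
position: [0.5585, -0.0576, 0.0268]
tcp_rot: [0.611, 0.792, 0.002, -0.002]
ft_force: [-2.3, 12.5, 9.5]
grip_width: 0.0491
gripper_force: 44.9
```

{"name": "send_rows", "arguments": {
  "deltas": [
    {"x":-0.2,"y":0,"z":0,"ax":0,"ay":0,"az":0},
    {"x":-0.4,"y":0,"z":0,"ax":0,"ay":0,"az":0},
    {"x":-0.4,"y":0,"z":0,"ax":0,"ay":0,"az":0},
    {"x":-0.4,"y":0,"z":0,"ax":0,"ay":0,"az":0}
  ]
}}

```text
time: 5.08
position: [0.5585, -0.0577, 0.0268]
tcp_rot: [0.611, 0.791, 0.004, -0.004]
ft_force: [-3.1, 24.9, 11.4]
grip_width: 0.0493
gripper_force: 45.3
```

It's in contact: the force rose to 25 N with no further motion. I'll ease off, release, rise and check.

{"name": "send_rows", "arguments": {
  "deltas": [
    {"x":0.3,"y":0,"z":0,"ax":0,"ay":0,"az":0},
    {"x":0.4,"y":0,"z":0,"ax":0,"ay":0,"az":0}
  ]
}}

```text
time: 5.25
position: [0.5585, -0.0576, 0.0267]
tcp_rot: [0.61, 0.792, 0.001, -0.001]
ft_force: [-1.8, 7.8, 8.6]
grip_width: 0.0491
gripper_force: 44.8
```

{"name": "send_rows", "arguments": {
  "deltas": [
    {"x":0,"y":0,"z":0,"ax":0,"ay":0,"az":0},
    {"x":0,"y":0,"z":0,"ax":0,"ay":0,"az":0},
    {"x":0,"y":0,"z":0,"ax":0,"ay":0,"az":0},
    {"x":0,"y":0,"z":0,"ax":0,"ay":0,"az":0},
    {"x":0,"y":0,"z":0,"ax":0,"ay":0,"az":0}
  ],
  "fingers": 1
}}

```text
time: 5.67
position: [0.5594, -0.0614, 0.0253]
tcp_rot: [0.61, 0.792, -0.0, 0.0]
ft_force: [-0.2, 0.3, 0.2]
grip_width: 0.0853
gripper_force: 0.0
```

{"name": "send_rows", "arguments": {
  "deltas": [
    {"x":0,"y":0,"z":-2,"ax":0,"ay":0,"az":0},
    {"x":1,"y":0,"z":-5,"ax":0,"ay":0,"az":0},
    {"x":3,"y":0,"z":-8.5,"ax":0,"ay":0,"az":0},
    {"x":5,"y":0,"z":-11,"ax":0,"ay":0,"az":0},
    {"x":6.5,"y":0,"z":-12,"ax":0,"ay":0,"az":0},
    {"x":6.5,"y":0,"z":-12,"ax":0,"ay":0,"az":0},
    {"x":6.5,"y":0,"z":-12,"ax":0,"ay":0,"az":0}
  ]
}}

```text
time: 6.25
position: [0.5428, 0.002, 0.146]
tcp_rot: [0.609, 0.793, 0.0, 0.001]
ft_force: [-0.3, -0.8, -0.6]
grip_width: 0.0852
gripper_force: 0.0
```

Run:
```python
from h import *
import pickle
a=snap('wrist','w4.png');pickle.dump(a,open('w4.pkl','wb'))
s=status.sense();print(s['time'],s['position'],s['tcp_rot'],s['ft_force'])
```

```text
6.3 [0.54236644 0.00151009 0.144996  ] [ 6.09722947e-01  7.92614556e-01 -2.78893666e-04  1.24294417e-04] [-0.07237952  0.29508518 -0.89087433]
```

View pics/w4.png

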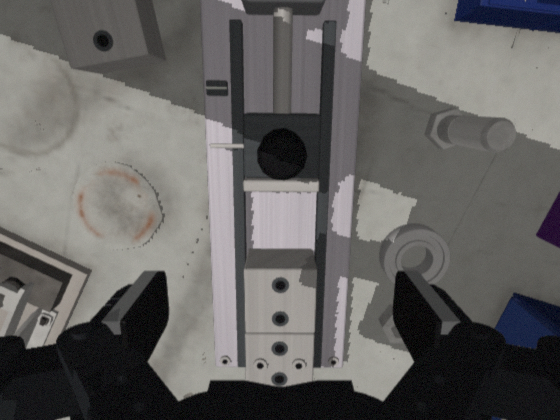

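The block now butts against the end block, with the seam at row 333. The pointer is at about row 146 (columns 208–243), the clip's pale line at about row 88 (columns 207–228), and the knob at (281,154).

Run:
```python
from h import *
import pickle
from scipy.spatial.transform import Rotation as R
a=pickle.load(open('w4.pkl','rb'))
g=cv2.cvtColor(a['frame'],cv2.COLOR_RGB2GRAY).astype(int)
print(g[138:156,212:228].mean(1).round(),'\n',g[76:100,209:226].mean(1).round())
k=(g[110:200,240:330]<28).astype(np.uint8); k=cv2.morphologyEx(k,cv2.MORPH_OPEN,np.ones((15,15)))
ys,xs=np.nonzero(k);print('knob px',xs.min()+240,xs.max()+240,ys.min()+110,ys.max()+110)
s=status.sense();r=R.from_quat(s['tcp_rot']).as_matrix();p=s['position']
P=lambda u,v,z:(r.T@(ray(a,u,v,z)-p)*100).round(2)
for n,X in dict(pointer=P(218,146,.026),clip=P(217,88,.020),knob=P(281.5,154,.084)).items():print(n,X)
```

```text
[185. 185. 185. 185. 182. 156. 163. 176. 170. 156. 162. 173. 181. 184.
 184. 185. 184. 184.] 
 [107. 107. 106.  97.  69.  46.  44.  44.  42.  46.  69. 105. 101.  67.
  45.  42.  42.  42.  44.  60.  91. 105. 108. 107.]
knob px 263 305 129 166
pointer [ 4.26 -4.19 11.9 ]
clip [ 8.08 -4.19 12.5 ]
knob [4.41 0.14 6.1 ]
```

{"name": "send_rows", "arguments": {
  "deltas": [
    {"x":0.3,"y":0,"z":0,"ax":0,"ay":0,"az":-7},
    {"x":0.7,"y":0,"z":0,"ax":0,"ay":0,"az":-14},
    {"x":1,"y":0,"z":0,"ax":0,"ay":0,"az":-21},
    {"x":1.4,"y":0,"z":0,"ax":0,"ay":0,"az":-28},
    {"x":1.8,"y":0,"z":0,"ax":0,"ay":0,"az":-35},
    {"x":2.2,"y":0,"z":0,"ax":0,"ay":0,"az":-42},
    {"x":2.6,"y":0,"z":0,"ax":0,"ay":0,"az":-49},
    {"x":3,"y":0,"z":0,"ax":0,"ay":0,"az":-56},
    {"x":3.4,"y":0.1,"z":0,"ax":0,"ay":0,"az":-63},
    {"x":3.8,"y":0.1,"z":0,"ax":0,"ay":0,"az":-70},
    {"x":4.1,"y":0.1,"z":0,"ax":0,"ay":0,"az":-77},
    {"x":4.3,"y":0.1,"z":0,"ax":0,"ay":0,"az":-84},
    {"x":4.3,"y":0.1,"z":0,"ax":0,"ay":0,"az":-90},
    {"x":4.3,"y":0.1,"z":0,"ax":0,"ay":0,"az":-90},
    {"x":4.3,"y":0.1,"z":0,"ax":0,"ay":0,"az":-90},
    {"x":4.3,"y":0.1,"z":0,"ax":0,"ay":0,"az":-90}
  ]
}}

```text
time: 7.63
position: [0.5323, 0.043, 0.1443]
tcp_rot: [-0.127, 0.992, 0.0, -0.001]
ft_force: [-0.8, -0.2, 0.9]
grip_width: 0.0855
gripper_force: 0.0
```

Run:
```python
from h import *
import pickle
a=snap('wrist','w5.png');pickle.dump(a,open('w5.pkl','wb'))
s=status.sense();print(s['time'],s['position'],s['tcp_rot'],s['ft_force'],s['joint_positions'])
```

```text
7.6833 [0.53235065 0.04314342 0.14457676] [-1.27642009e-01  9.91820093e-01  1.24539905e-06 -6.48652594e-04] [-0.87349538  0.33780599  0.38615305] [ 1.88408658e-03  3.34046408e-01  1.71034461e+00 -1.80450656e-04
  1.09848896e+00 -1.82481245e+00]
```

View pics/w5.png

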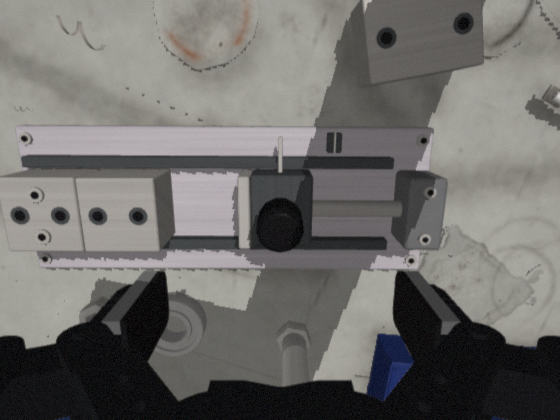

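The flush seam shows at column 77 between the two blocks. The knob is at (280,224), the pointer at column 280 (tip row 138) and the clip's line at column 334. The finger midpoint is at column 281.

```bash
cat >> h.py <<'E'
from scipy.spatial.transform import Rotation as Rot
def tool(a,u,v,z):
    s=status.sense();r=Rot.from_quat(s['tcp_rot']).as_matrix()
    return (r.T@(ray(a,u,v,z)-s['position'])*100).round(2)
E
python3 - <<'E'
from h import *
import pickle
a=pickle.load(open('w5.pkl','rb'))
print('knob',tool(a,280,225,.084),'pointer',tool(a,280.5,142,.026),'clip',tool(a,334,142,.02))
print('seam far',tool(a,77,180,.052),tool(a,79,248,.052))
g=cv2.cvtColor(a['frame'],cv2.COLOR_RGB2GRAY).astype(int)
print(g[136:150,272:290].mean(0).round(),g[134:152,322:346].mean(0).round())
E
```

```text
knob [0.37 0.02 6.06] pointer [ 4.47  0.05 11.86] clip [ 4.42  3.79 12.46]
seam far [  2.33 -12.78   9.26] [ -2.23 -13.3    9.25]
[177. 176. 169. 162. 166. 172. 156. 166. 167. 165. 152. 175. 177. 178.
 178. 177. 177. 178.] [106. 106. 107. 102.  81.  44.  43.  43.  44.  43.  44.  63. 110. 109.
  58.  43.  44.  43.  45.  59.  98. 106. 106. 106.]
```

{"name": "send_rows", "arguments": {
  "deltas": [
    {"x":0.3,"y":0,"z":2.5,"ax":0,"ay":0,"az":0},
    {"x":0.35,"y":0,"z":5,"ax":0,"ay":0,"az":0},
    {"x":0.35,"y":0,"z":7.5,"ax":0,"ay":0,"az":0},
    {"x":0.35,"y":0,"z":9,"ax":0,"ay":0,"az":0},
    {"x":0.35,"y":0,"z":9,"ax":0,"ay":0,"az":0},
    {"x":0.35,"y":0,"z":9,"ax":0,"ay":0,"az":0}
  ]
}}

```text
time: 8.18
position: [0.5284, 0.0427, 0.0546]
tcp_rot: [-0.129, 0.992, 0.0, -0.001]
ft_force: [0.6, -0.8, 0.4]
grip_width: 0.0854
gripper_force: 0.0
```

{"name": "send_rows", "arguments": {
  "deltas": [
    {"x":0,"y":0,"z":0,"ax":0,"ay":0,"az":0},
    {"x":0,"y":0,"z":0,"ax":0,"ay":0,"az":0},
    {"x":0,"y":0,"z":0,"ax":0,"ay":0,"az":0},
    {"x":0,"y":0,"z":0,"ax":0,"ay":0,"az":0},
    {"x":0,"y":0,"z":0,"ax":0,"ay":0,"az":0},
    {"x":0,"y":0,"z":0,"ax":0,"ay":0,"az":0},
    {"x":0,"y":0,"z":0,"ax":0,"ay":0,"az":0},
    {"x":0,"y":0,"z":0,"ax":0,"ay":0,"az":0}
  ],
  "fingers": 0,
  "grip_force": 50
}}

```text
time: 8.85
position: [0.53, 0.0419, 0.0565]
tcp_rot: [-0.129, 0.992, -0.001, 0.001]
ft_force: [-0.7, -3.9, 5.5]
grip_width: 0.0261
gripper_force: 49.2
```

{"name": "send_rows", "arguments": {
  "deltas": [
    {"x":0,"y":0.5,"z":0,"ax":0,"ay":0,"az":0},
    {"x":0,"y":1,"z":0,"ax":0,"ay":0,"az":0},
    {"x":0,"y":1.5,"z":0,"ax":0,"ay":0,"az":0},
    {"x":0,"y":2,"z":0,"ax":0,"ay":0,"az":0},
    {"x":0,"y":2.5,"z":0,"ax":0,"ay":0,"az":0},
    {"x":0,"y":3,"z":0,"ax":0,"ay":0,"az":0},
    {"x":0,"y":3.5,"z":0,"ax":0,"ay":0,"az":0},
    {"x":0,"y":3.8,"z":0,"ax":0,"ay":0,"az":0},
    {"x":0,"y":3.9,"z":0,"ax":0,"ay":0,"az":0},
    {"x":0,"y":3.9,"z":0,"ax":0,"ay":0,"az":0}
  ]
}}

```text
time: 9.68
position: [0.5207, 0.0785, 0.0565]
tcp_rot: [-0.13, 0.992, -0.002, 0.001]
ft_force: [0.8, -9.1, 4.7]
grip_width: 0.0262
gripper_force: 49.2
```

Run:
```python
from h import *
import pickle
a=snap('wrist');pickle.dump(a,open('w6.pkl','wb'))
cv2.imwrite('pics/w6.png',a['frame'][:,:,::-1])
s=status.sense();print(s['time'],s['position'],s['ft_force'],s['grip_width'])
```

```text
9.7333 [0.52069877 0.07843661 0.0564771 ] [ -0.19207104 -10.14206303   4.11546666] 0.02630434742311422
```

View pics/w6.png

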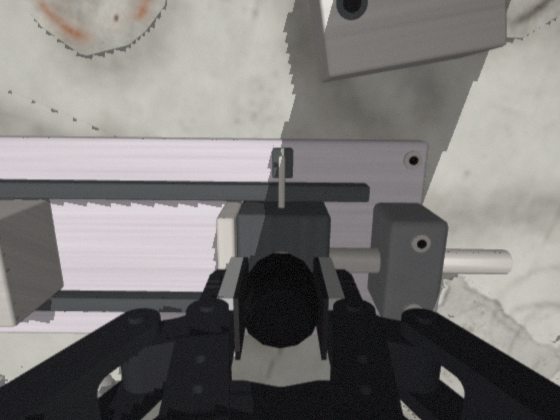

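The pointer at about column 281.5 now stands over the clip (columns 272–294), slightly short of its middle. I'll measure it.

Run:
```python
from h import *
import pickle
a=pickle.load(open('w6.pkl','rb'))
g=cv2.cvtColor(a['frame'],cv2.COLOR_RGB2GRAY).astype(int)
for r0,r1 in((145,149),(150,154),(154,160),(160,166),(166,172),(172,178),(182,190),(192,200)): print(r0,g[r0:r1,266:300].mean(0).round().astype(int).tolist())
c=np.linalg.norm; px=c(ray(a,281,165,.02)-ray(a,291,165,.02))*100; print('mm per px',px)
cv2.imwrite('pics/w6c.png',cv2.resize(a['frame'][130:215,235:335,::-1],None,fx=7,fy=7,interpolation=cv2.INTER_CUBIC))
```

```text
145 [211, 212, 211, 211, 211, 211, 198, 163, 170, 167, 165, 164, 164, 165, 159, 130, 124, 120, 106, 101, 100, 100, 100, 98, 102, 111, 121, 127, 128, 127, 128, 128, 127, 128]
150 [217, 216, 216, 217, 210, 161, 101, 82, 87, 87, 85, 82, 86, 86, 101, 145, 153, 145, 74, 53, 52, 52, 54, 53, 50, 53, 60, 101, 127, 132, 132, 130, 130, 131]
154 [211, 211, 210, 197, 154, 124, 84, 82, 86, 87, 87, 88, 100, 141, 154, 152, 130, 123, 86, 61, 54, 52, 54, 53, 52, 52, 60, 104, 126, 129, 128, 128, 128, 128]
160 [214, 209, 177, 135, 129, 123, 86, 78, 68, 68, 67, 74, 107, 181, 166, 130, 121, 118, 99, 66, 52, 52, 53, 54, 54, 50, 60, 105, 126, 129, 129, 129, 129, 129]
166 [209, 198, 182, 176, 155, 125, 85, 77, 79, 77, 70, 58, 79, 130, 126, 122, 121, 118, 98, 62, 53, 52, 53, 53, 53, 51, 66, 122, 126, 127, 128, 129, 129, 128]
172 [214, 213, 208, 177, 135, 124, 92, 80, 82, 70, 57, 57, 79, 121, 124, 122, 119, 116, 96, 62, 54, 53, 55, 55, 54, 55, 73, 124, 129, 128, 129, 130, 128, 129]
182 [81, 78, 60, 52, 52, 49, 50, 47, 50, 48, 50, 53, 79, 121, 124, 122, 120, 113, 94, 56, 50, 50, 50, 50, 50, 50, 50, 49, 51, 50, 49, 49, 49, 49]
192 [65, 54, 54, 54, 53, 52, 52, 53, 53, 51, 53, 58, 84, 120, 124, 123, 120, 112, 91, 59, 53, 53, 52, 53, 53, 53, 54, 53, 54, 53, 53, 52, 52, 53]
mm per px 0.47527063981747
```

View pics/w6c.png

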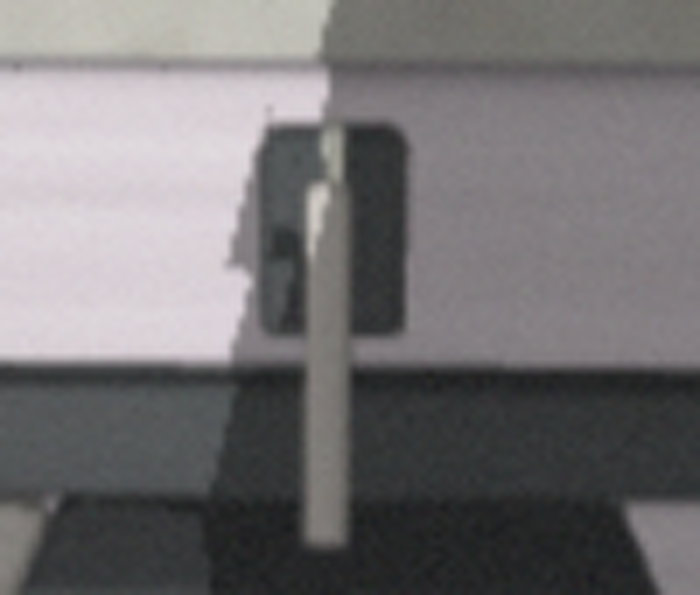

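The pale line is centred at about column 282.2 and the pointer at 281.3, so it is about 0.4 mm short. I'll nudge it on by 0.5 mm, which allows for arm give.

{"name": "send_rows", "arguments": {
  "deltas": [
    {"x":0,"y":0.05,"z":0,"ax":0,"ay":0,"az":0},
    {"x":0,"y":0.05,"z":0,"ax":0,"ay":0,"az":0},
    {"x":0,"y":0.05,"z":0,"ax":0,"ay":0,"az":0},
    {"x":0,"y":0.05,"z":0,"ax":0,"ay":0,"az":0},
    {"x":0,"y":0.05,"z":0,"ax":0,"ay":0,"az":0},
    {"x":0,"y":0.05,"z":0,"ax":0,"ay":0,"az":0}
  ]
}}

```text
time: 10.23
position: [0.5206, 0.0787, 0.0565]
tcp_rot: [-0.13, 0.992, -0.002, 0.001]
ft_force: [1.0, -9.3, 4.9]
grip_width: 0.0263
gripper_force: 49.2
```

Run:
```python
from h import *
a=snap('wrist','w7.png')
g=cv2.cvtColor(a['frame'],cv2.COLOR_RGB2GRAY).astype(int)
for r0,r1 in((150,153),(166,172),(172,178)): print(r0,g[r0:r1,266:300].mean(0).round().astype(int).tolist())
print('parallax px', proj(a,ray(a,282,165,.02))-proj(a,ray(a,282,165,.02)+[0,0,.006]))
s=status.sense();print(s['time'],s['position'],s['ft_force'],s['grip_width'],s['gripper_force'])
```

```text
150 [218, 216, 216, 217, 207, 136, 86, 83, 88, 87, 86, 87, 87, 88, 105, 157, 152, 125, 66, 54, 52, 51, 54, 52, 52, 50, 71, 127, 131, 131, 131, 130, 131, 132]
166 [206, 184, 179, 172, 130, 104, 82, 83, 86, 85, 72, 58, 77, 124, 124, 122, 121, 117, 98, 63, 52, 54, 52, 53, 52, 52, 79, 122, 128, 127, 127, 126, 128, 128]
172 [214, 213, 200, 154, 128, 110, 82, 82, 78, 66, 56, 58, 78, 120, 124, 123, 120, 115, 96, 62, 53, 53, 53, 56, 55, 60, 96, 127, 130, 129, 130, 129, 130, 129]
parallax px [-0.0023762  -1.96037405]
10.2833 [0.52059516 0.07871887 0.05646608] [ 1.07821567 -9.22108586  4.64293603] 0.026163384041775147 49.18759798631072
```

The pointer is within about 0.2 mm of the clip's middle and is held steadily with a 49 N grip against a 9 N spring force. The block was seen flush after release, and nothing has touched it since. I'm handing in.

```bash
python3 -c "
from bench import bot
print(bot.close_job())"
```

```text
the job is handed in; nothing more can be done
None
```

The loose block is flush against the end block, and the pusher is held against its spring with its pointer within about 0.2 mm of the index clip's middle; I never touched the long block or the bolt, and the job was handed in at about 10 s.

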